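# Turn the carving board over on its stand

## Robot

A 6-joint arm with a two-finger parallel gripper is mounted at the origin on a cart in front of the work surface, level with it; the furniture and walls round the work are solid. World frame = base frame: x ahead of the robot, y to its left, z up, the work surface at z = 0. Lengths are in m, angles in rad, forces in N, time in s.
With the tool pointing down it reaches from about 0.275 to 0.875 m from the base axis. Payload 12.5 kg.
Tool frame: the origin (TCP) lies midway between the tips of the shut fingers; the grasp point (between the pads) lies 19 mm behind it (grasp_offset is the distance from the TCP to the grasp point, in m); z points along the fingers, y is the direction in which the jaws open and shut (so a half turn about z gives the same grasp; the last joint's range is limited). The gripper opens to 85 mm and grips with 20 to 120 N. Pads are 22 mm wide; open, the fingers measure 114 mm over their backs; the gripper's body (76 mm by 85 mm) begins 54 mm behind the grasp point. The pads swing forward as they close: fully open they stand 13 mm farther back than shut.
Start: joints at [-1.256, 0.351, 1.652, -0, 1.139, -0.085], TCP at [0.214, -0.507, 0.231] pointing down, gripper open.
Joint ranges: [-2.75, 2.75], [-0.79, 2.1], [0.01, 2.65], [-1.57, 4.71], [0.07, 3.14], [-2.87, 2.87]. Speed limits (rad/s): [2.22, 2.22, 2.79, 3.14, 3.14, 3.14].

## Interface

Orientations are given as a 3x3 rotation matrix whose columns are the frame's x, y, z axes.
In Python, from station import get_state, capture, hand_in, trace, landmark_of, grasp_offset gives the robot as it stands.
- The arm moves only by the shell command python3 -m handwheel 'ROWS' [OPENING] [FORCE]. ROWS is JSON, a list of rows, each a list of 6 numbers: the shift along the tool's x, y, z in cm, then the turn, a rotation vector about the tool's x, y, z in degrees. In form: [[tx, ty, tz, rx, ry, rz], ...]. A call has 1 to 10 rows; each row is the pose to reach, as a shift and turn from the pose measured when the call began, along the tool's axes at that moment; what a row does not reach only later rows make up. A row lasts 1/10 s, in which the tool goes at most 50 mm and 8.59 degrees, less where a joint would pass 70% of its speed; a pose out of reach is approached as far as the arm can. A call with a gripper value outside its range is refused whole. OPENING is the finger opening in cm, from 0 to 8.54, set as the call begins (- or left out, the last holds). The fingers move at their own pace and stop on an object; FORCE is the grip in N (left out, the last holds). Time passes only in rows, so rows that repeat a pose let the fingers close. It gives the time, the measured TCP pose, the force and the opening at its end, in the units of the state.
- get_state(): the state, without advancing time (a new reading comes with each control period).
- capture(name): name is "scene" or "top" or "wrist"; returns a dict with "img" (480x640x3 uint8, red, green, blue), "fov_y" (degrees; the focal length in pixels is half the picture's height over the tangent of half this angle, whatever the lens; pixels are square), "cx", "cy" (the principal point, pixels), "R" (3x3) and "t" (3): a world point X has camera coordinates R X + t. Camera axes: x right, y down, z forward; pixel columns grow to the right and rows downward; lengths in m; the calibration is good to about 2 mm. A picture is of the moment at which its call begins. There is no depth.
- hand_in(): hands the job in, once; it reports no verdict.
Trained networks look in a picture, given as the dict that the camera call returned (one of the last four; its "shot" number tells which), for a name from the list of things; names that differ only in an ending like _2 or _b are one class to them, and where a whole thing is asked for, a point or a joint stands for the part that bears it (a point fixed in the world has none). Each returns a list of dicts, best first, with "score" (0 to 1); they miss things now and then, are a little off and sometimes report something else, mostly with a low value. They report only what shows in the picture. A call takes as long as a camera call.
- trace(picture, target): "mask" (480x640 bool, what is visible of it) and "box" ([left, top, width, height] in pixels, round what is visible of it).
- landmark_of(picture, target): "xy" ([column, row] in pixels: a listed point, or the origin of a listed thing).
The state is a dict: "time": time; "qpos": joint angles; "joint_velocities": joint speeds; "effort": joint torques, N m; "eef_pos": TCP position; "ee_rot": TCP orientation; "force": force on the tool from outside, world axes, zero at the start; "torque": the same for the moment, N m; "finger_gap": finger opening in m.
Only numpy, scipy, OpenCV 4.12 (cv2) and the standard library are available. Lean on these libraries where they do the work, as an engineer would, in place of code of your own. Each camera call takes 0.05 s, during which the arm holds its last target.

## Task

The small wooden carving board lies with its grooved face down on the low wooden stand. Slide it out over an edge of the stand until you can get under it, turn it over, lay it back on the stand gently with the grooved face up (no dropping or slapping it down), and push it fully onto the stand so that no part of it hangs over an edge. Do not let the board fall off the stand, and leave the two loose tins behind the stand standing where they are.

Things in the scene. Friction and masses are not known exactly. Their poses are not given: they have to be found in the camera images.
- board: loose light-wood carving board, 150 mm (its x) by 120 mm (its y) by 16 mm thick, about 0.22 kg, edges rounded by 3 mm. Origin at the middle of the slab (8 mm from either face). Its z axis points out of the plain face, so z points up at the start; a dark juice groove runs round the other face and must end up on top (z down). At the start it lies flat near the middle of the stand, wholly on it, its x axis roughly along the stand's x
- stand: low dark-wood stand, fixed to the table; flat smooth top slab 190 mm (its x) by 160 mm (its y), 24 mm thick, top face 110 mm above the table, on four legs with an apron set in from the edges (the slab overhangs the legs by 9 mm and the apron by 15 mm). Origin on the table under its centre, z up, x roughly away from the robot
- corner_a (a point): corner of the carving board at its -x, +y, mid-thickness
- corner_b (a point): corner of the carving board at its -x, -y, mid-thickness
- corner_c (a point): corner of the carving board at its +x, -y, mid-thickness
- corner_d (a point): corner of the carving board at its +x, +y, mid-thickness
- powder: bystander: round tin, 64 mm wide, 105 mm high, with a pale lid, loose on the table behind the stand, to its right; origin at the middle of its underside
- spice: bystander: round spice tin, 49 mm wide, 72 mm high, loose on the table behind the stand, to its left; origin at the middle of its underside

How it is judged:
On the way, in this order (a step that is already met when the one before it is completed fails the run):
1. the board, still lying flat with its plain face up, has been slid out so that part of it hangs over an edge of the stand by 20 mm or more (angle between board's own z axis and vertical below 0.2 rad and height (world z) of board above 0.11 m and (x of any of corner_a, corner_b, corner_c, corner_d in the frame of stand above 0.115 m or x of any of corner_a, corner_b, corner_c, corner_d in the frame of stand below -0.115 m or y of any of corner_a, corner_b, corner_c, corner_d in the frame of stand above 0.1 m or y of any of corner_a, corner_b, corner_c, corner_d in the frame of stand below -0.1 m)), for 0.2 s.
2. the board has been turned past standing on edge, grooved face upward (angle between board's own z axis and vertical above 1.9 rad), for 0.1 s.
At the end, for the whole second after the job is handed in: The board lies flat (within 0.1 rad) and at rest on the stand's top with the grooved face up, and none of its corners reaches more than 3 mm past an edge of the stand (x of corner_a in the frame of stand between -0.098 and 0.098 m and y of corner_a in the frame of stand between -0.083 and 0.083 m and x of corner_b in the frame of stand between -0.098 and 0.098 m and y of corner_b in the frame of stand between -0.083 and 0.083 m and x of corner_c in the frame of stand between -0.098 and 0.098 m and y of corner_c in the frame of stand between -0.083 and 0.083 m and x of corner_d in the frame of stand between -0.098 and 0.098 m and y of corner_d in the frame of stand between -0.083 and 0.083 m and angle between board's own z axis and vertical above 3.04 rad and height (world z) of board between 0.112 and 0.124 m and linear speed of board below 0.02 m/s); the robot touches nothing.
It fails at once if the board falls off the stand (height (world z) of board below 0.07 m).
It fails at once if the board is dropped or slapped down (turns faster than 7 rad/s) (angular speed of board above 7 rad/s).
It fails at once if the taller tin is shifted by more than 30 mm or knocked over (distance of powder from where it was at the start of the episode above 0.03 m or angle between powder's own z axis and vertical above 0.5 rad).
It fails at once if the spice tin is shifted by more than 30 mm or knocked over (distance of spice from where it was at the start of the episode above 0.03 m or angle between spice's own z axis and vertical above 0.5 rad).
It also fails if it takes over 72 s, if anything falls off the work surface, if the arm or the gripper's body presses on something with over 40 N, if the wrist force passes 120 N, or if a joint passes its speed limit or range.

## Working session

There is one attempt and no reset: what is moved stays moved. The work goes in short steps, Python scripts to look and compute and a shell command to move; the robot and the scene stay as the last step left them, time stands still between calls to the robot, and variables do not carry over. Pictures are saved under pics/ and viewed, and the job is handed in when it is done.

```bash
mkdir -p pics; ls; cat > h.py <<'E'
import numpy as np, cv2
from station import *
def K(p):
    f=240/np.tan(np.radians(p['fov_y'])/2); return f
def ray(p,uv):
    f=K(p); d=np.array([(uv[0]-p['cx'])/f,(uv[1]-p['cy'])/f,1.]); R=np.array(p['R']);t=np.array(p['t'])
    return -R.T@t, R.T@d
def at_z(p,uv,z):
    c,d=ray(p,uv); return c+d*(z-c[2])/d[2]
def proj(p,X):
    f=K(p); c=np.array(p['R'])@np.array(X)+np.array(p['t']); return np.array([p['cx']+f*c[0]/c[2],p['cy']+f*c[1]/c[2]])
def save(p,n): cv2.imwrite('pics/'+n+'.png',p['img'][:,:,::-1])
E
python3 - <<'E'
from h import *
np.set_printoptions(precision=4,suppress=True)
for n in ['scene','top']:
    p=capture(n); save(p,n+'0'); print(n,p['fov_y'],ray(p,(320,240)))
    for o,z in [('corner_a',.118),('corner_b',.118),('corner_c',.118),('corner_d',.118),('board',.118),('stand',0),('powder',0),('spice',0)]:
        for r in landmark_of(p,o)[:4]: print(o,r['score'],r['xy'],at_z(p,r['xy'],z))
s=get_state(); print(s, grasp_offset)
E
```

```text
pics
scene 48.22229900637391 (array([ 0.005 , -1.116 ,  0.5867]), array([ 0.479 ,  0.7623, -0.4354]))
corner_a 0.74 [263.1, 262.0] [ 0.3798 -0.3247  0.118 ]
corner_a 0.65 [263.1, 234.4] [ 0.4321 -0.2176  0.118 ]
corner_a 0.62 [346.6, 263.1] [ 0.5127 -0.4025  0.118 ]
corner_a 0.62 [333.1, 229.9] [ 0.57   -0.2672  0.118 ]
corner_b 0.74 [263.1, 262.0] [ 0.3798 -0.3247  0.118 ]
corner_b 0.65 [263.1, 234.4] [ 0.4321 -0.2176  0.118 ]
corner_b 0.62 [346.6, 263.1] [ 0.5127 -0.4025  0.118 ]
corner_b 0.62 [333.1, 229.9] [ 0.57   -0.2672  0.118 ]
corner_c 0.74 [263.1, 262.0] [ 0.3798 -0.3247  0.118 ]
corner_c 0.65 [263.1, 234.4] [ 0.4321 -0.2176  0.118 ]
corner_c 0.62 [346.6, 263.1] [ 0.5127 -0.4025  0.118 ]
corner_c 0.62 [333.1, 229.9] [ 0.57   -0.2672  0.118 ]
corner_d 0.74 [263.1, 262.0] [ 0.3798 -0.3247  0.118 ]
corner_d 0.65 [263.1, 234.4] [ 0.4321 -0.2176  0.118 ]
corner_d 0.62 [346.6, 263.1] [ 0.5127 -0.4025  0.118 ]
corner_d 0.62 [333.1, 229.9] [ 0.57   -0.2672  0.118 ]
board 0.92 [301.4, 247.4] [ 0.4714 -0.3064  0.118 ]
stand 0.79 [304.3, 299.7] [ 0.4762 -0.3123  0.    ]
powder 0.74 [4
[... 848 characters left out ...]
ard 0.73 [332.1, 285.9] [ 0.4762 -0.3099  0.118 ]
powder 0.6 [413.3, 205.4] [ 0.6492 -0.4825  0.    ]
spice 0.79 [206.5, 180.6] [ 0.6983 -0.042   0.    ]
{'time': 0.9, 'qpos': array([-1.2556,  0.3507,  1.6518,  0.    ,  1.1391, -0.0846]), 'joint_velocities': array([-0.0007, -0.0006, -0.0009,  0.0004, -0.0008, -0.0002]), 'effort': array([ -0.0023, -50.6028, -29.1647,  -0.0002,   0.0006,  -0.    ]), 'eef_pos': array([ 0.2141, -0.5066,  0.2313]), 'ee_rot': array([[ 0.9211,  0.3892,  0.    ],
       [ 0.3892, -0.9211, -0.    ],
       [ 0.    ,  0.    , -1.    ]]), 'force': array([-0.4154, -0.0131,  0.761 ]), 'torque': array([ 0.0464,  0.0312, -0.0016]), 'finger_gap': 0.08551801374079879} 0.0187
```

View pics/scene0.png

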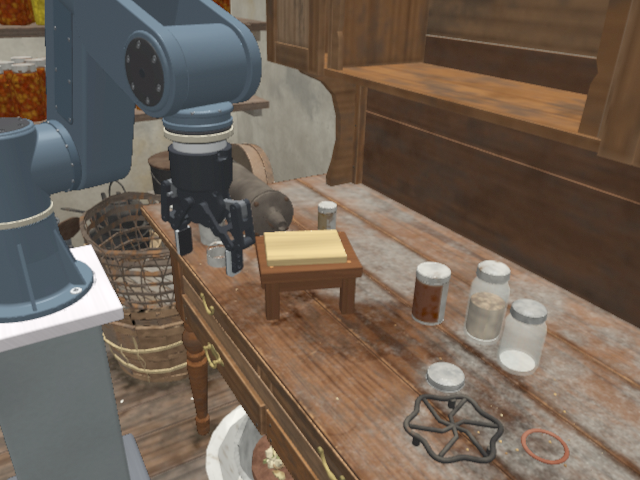

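View pics/top0.png

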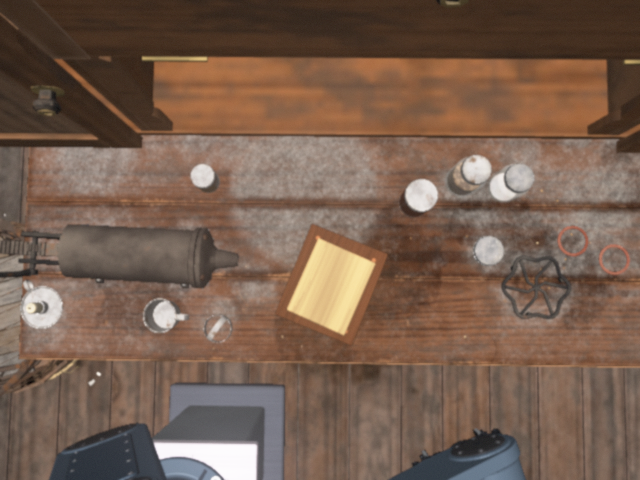

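```bash
cat >> h.py <<'E'
def quad(p,name,z,shrink=True):
    m=trace(p,name)
    if not m: return None
    m=m[0]['mask'].astype(np.uint8)
    cs,_=cv2.findContours(m,cv2.RETR_EXTERNAL,cv2.CHAIN_APPROX_NONE); c=max(cs,key=cv2.contourArea)
    P=np.array([at_z(p,q[0],z)[:2] for q in c])
    (ctr,sz,a)=cv2.minAreaRect((P*1000).astype(np.float32))
    return np.array(ctr)/1000,sz,a,cv2.boxPoints((ctr,sz,a))/1000
E
python3 - <<'E'
from h import *
np.set_printoptions(precision=4,suppress=True)
p=capture('top')
print(quad(p,'board',.126)); print(quad(p,'stand',.110))
E
```

```text
(array([ 0.476 , -0.3063]), (121.1541976928711, 151.28701782226562), 66.74972534179688, array([[ 0.3826, -0.3321],
       [ 0.5216, -0.3919],
       [ 0.5694, -0.2805],
       [ 0.4304, -0.2208]], dtype=float32))
(array([ 0.4816, -0.308 ]), (158.909912109375, 191.26300048828125), 68.5304946899414, array([[ 0.3635, -0.3469],
       [ 0.5415, -0.4169],
       [ 0.5996, -0.2691],
       [ 0.4216, -0.1991]], dtype=float32))
```

The board's plain face is up. In the top picture it sits at about (332,286) on the stand, and the sizes I measure match the stated ones: 121×151 mm for the board and 159×191 mm for the stand. The right (-y) side is free, while the pestle-like cylinder blocks the left. I'll push the board over the stand's -y edge with the open fingers, grip it from the right, and roll it over about the tool axis.

```bash
cat >> h.py <<'E'
from scipy.spatial.transform import Rotation as Ro
C=np.array([.4816,-.308]); yaw=np.radians(-21.5)
xs=np.array([np.cos(yaw),np.sin(yaw),0]); ys=np.array([-np.sin(yaw),np.cos(yaw),0]); zs=np.array([0,0,1.])
def S(x,y,z): return np.array([*C,0])+xs*x+ys*y+zs*z   # stand frame -> world (m)
def toS(P): d=np.array(P)-np.array([*C,0]); return np.array([d@xs,d@ys,d[2]])
def row(pos,Rt,s=None):
    s=s or get_state(); R0=np.array(s['ee_rot'])
    t=R0.T@(np.array(pos)-s['eef_pos'])*100
    r=Ro.from_matrix(R0.T@np.array(Rt)).as_rotvec(degrees=True)
    return np.round(np.r_[t,r],2).tolist()
Rdown=np.column_stack([np.cross(xs,-zs),xs,-zs])  # tool y along stand x, z down
E
python3 - <<'E'
from h import *
print(Rdown, S(-.006,.092,.2),row(S(-.006,.092,.2),Rdown),row(S(-.006,.092,.103),Rdown))
E
```

```text
[[ 0.36650123  0.93041757 -0.        ]
 [ 0.93041757 -0.36650123 -0.        ]
 [-0.          0.         -1.        ]] [ 0.50973561 -0.22020258  0.2       ] [38.38, -14.87, 3.13, -0.0, -0.0, -45.59] [38.38, -14.87, 12.83, -0.0, -0.0, -45.59]
```

```bash
python3 -m handwheel '[[5,-2,0,0,0,-8],[10,-4,0,0,0,-16],[15,-6,0,0,0,-24],[19,-7.5,0,0,0,-32],[23,-9,0,0,0,-40],[27.5,-10.5,0,0,0,-45.6],[32,-12.4,1,0,0,-45.6],[36,-14,2,0,0,-45.6],[38.4,-14.9,3,0,0,-45.6],[38.4,-14.9,3,0,0,-45.6]]' 8.54
python3 - <<'E'
from h import *
s=get_state(); print(toS(s['eef_pos']),s['qpos'],s['finger_gap'],s['force']); print(row(S(-.006,.092,.103),Rdown))
p=capture('wrist'); save(p,'w1')
p=capture('scene'); save(p,'s1')
E
```

```text
time: 2.05
eef_pos: [0.5111, -0.2174, 0.1999]
ee_rot: [[0.363, 0.932, -0.001], [0.932, -0.363, 0.001], [0.001, -0.002, -1.0]]
force: [-0.6, -0.1, -0.1]
finger_gap: 0.0854
[-0.00578933  0.09508002  0.19994604] [-4.86238201e-01  3.95622930e-01  1.66943608e+00  4.50474855e-04
  1.07830030e+00 -1.14630617e-01] 0.08542238551226328 [-0.61946768 -0.10102704 -0.06694542]
[-0.31, -0.01, 9.69, -0.1, -0.03, 0.2]
```

View pics/w1.png

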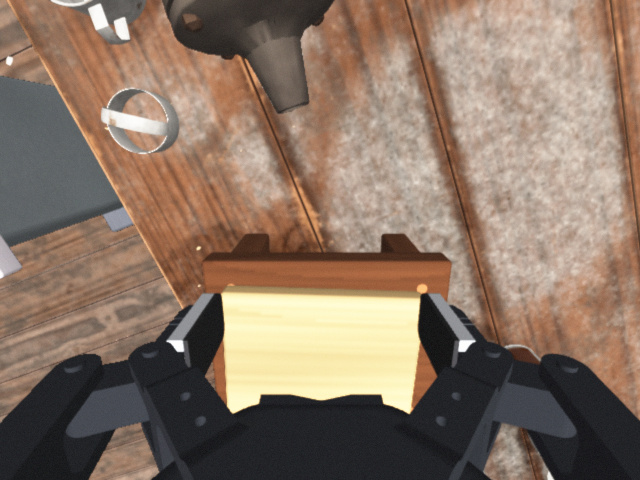

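```bash
python3 -m handwheel '[[0,0,4,0,0,0],[0,0,7,0,0,0],[0,0,9,0,0,0],[0,0,9.5,0,0,0],[0,0,9.5,0,0,0]]'
python3 - <<'E'
from h import *
s=get_state(); print(toS(s['eef_pos']),s['force'])
p=capture('scene'); save(p,'s2'); p=capture('wrist'); save(p,'w2')
E
```

```text
time: 2.65
eef_pos: [0.5093, -0.2205, 0.1064]
ee_rot: [[0.366, 0.93, -0.001], [0.93, -0.366, 0.0], [-0.0, -0.001, -1.0]]
force: [0.1, -0.6, 0.6]
finger_gap: 0.0854
[-0.00624653  0.09155521  0.10643221] [ 0.07104258 -0.55519005  0.57990785]
```

```bash
python3 - <<'E'
import cv2,numpy as np
a=cv2.imread('pics/s2.png')[150:330,160:400]; a=cv2.resize(a,(800,600),interpolation=cv2.INTER_CUBIC); cv2.imwrite('pics/s2z.png',a)
E
```

```text
(no output)
```

View pics/s2z.png

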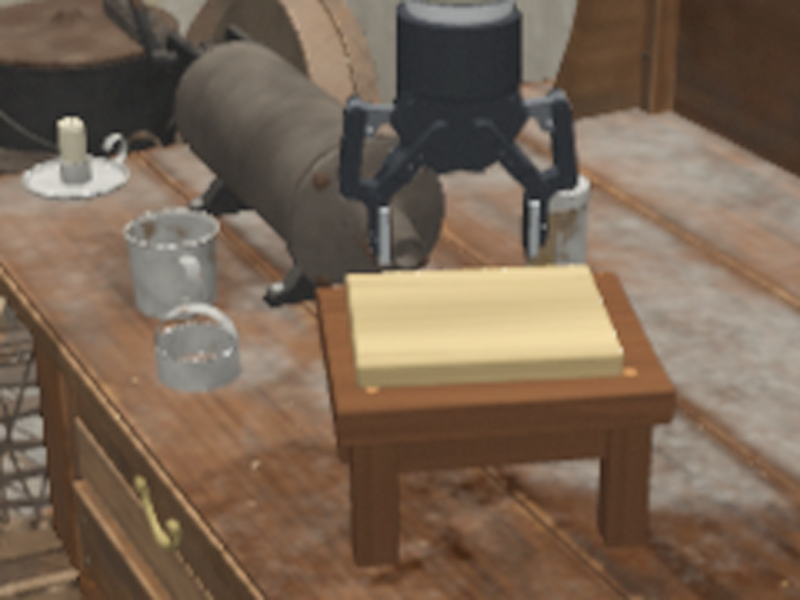

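View pics/w2.png

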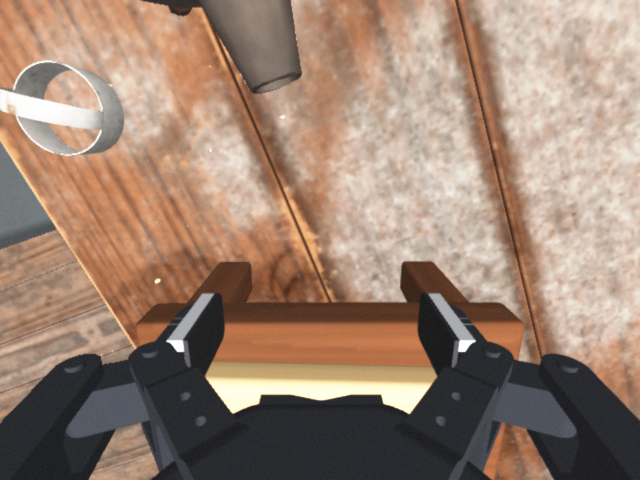

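The fingers stand behind the board's far edge, at about (385,255) and (530,255) in the zoom. Pushing.

```bash
python3 -m handwheel '[[0,0,0.3,0,0,0],[-1,0,0.3,0,0,0],[-2,0,0.3,0,0,0],[-2.8,0,0.3,0,0,0],[-3.6,0,0.3,0,0,0],[-4.4,0,0.3,0,0,0],[-5.2,0,0.3,0,0,0],[-6,0,0.3,0,0,0],[-6.5,0,0.3,0,0,0],[-6.5,0,0.3,0,0,0]]'
cat >> h.py <<'E'
def brd(z=.126,cam='top'):
    p=capture(cam); q=quad(p,'board',z)
    if q is None: print('none'); return p
    c=toS([*q[0],0])[:2]; print('board ctr stand mm',c*1000,q[1]); print('corners',np.array([toS([*k,0])[:2]*1000 for k in q[3]]).round(1).tolist()); return p
E
python3 - <<'E'
from h import *
s=get_state(); print(toS(s['eef_pos']),s['force'])
p=brd(); save(p,'t3')
E
```

```text
time: 3.75
eef_pos: [0.4859, -0.2818, 0.1044]
ee_rot: [[0.366, 0.93, 0.001], [0.93, -0.366, -0.001], [-0.001, 0.001, -1.0]]
force: [-0.2, 0.2, -0.5]
finger_gap: 0.0853
[-0.00555092  0.02595464  0.10444831] [-0.24668894  0.17821519 -0.45202271]
board ctr stand mm [ -3.23964986 -46.02273564] (116.27323150634766, 149.30364990234375)
corners [[-77.1, -105.2], [72.2, -103.1], [70.6, 13.1], [-78.7, 11.1]]
```

View pics/t3.png

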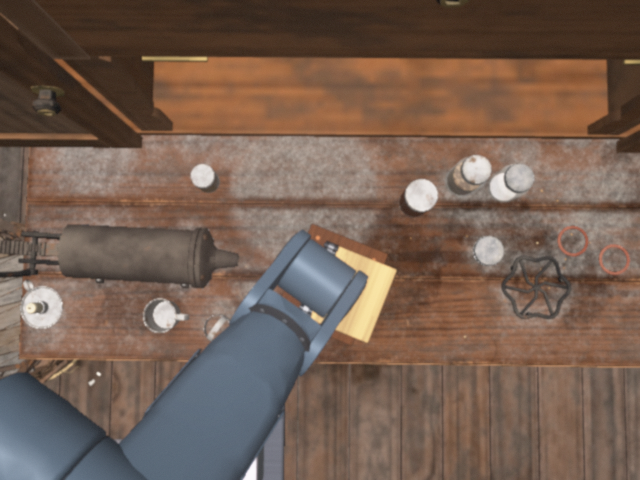

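The board's front edge is now 24 mm over the stand's edge. Another 14 mm, then back off and rise.

```bash
python3 -m handwheel '[[-0.7,0,0,0,0,0],[-1.4,0,0,0,0,0],[-1.4,0,0,0,0,0],[-1.4,0,0,0,0,0],[0,0,0,0,0,0],[2,0,0,0,0,0],[2,0,0,0,0,0],[2,0,-4,0,0,0],[2,0,-9,0,0,0],[2,0,-12,0,0,0]]'
python3 - <<'E'
from h import *
s=get_state(); print(toS(s['eef_pos']),s['force'],s['qpos'])
p=brd(); save(p,'t4'); p=capture('scene'); save(p,'s4')
E
```

```text
time: 4.85
eef_pos: [0.494, -0.2626, 0.2277]
ee_rot: [[0.366, 0.931, 0.003], [0.931, -0.366, -0.003], [-0.002, 0.004, -1.0]]
force: [0.3, -1.5, -1.3]
finger_gap: 0.0854
[-0.00514583  0.04678208  0.22765222] [ 0.31137166 -1.52275089 -1.30641622] [-5.71463630e-01  3.69515922e-01  1.63405892e+00 -8.36912983e-04
  1.13373523e+00 -1.96798935e-01]
board ctr stand mm [ -3.14888648 -59.03277171] (123.20157623291016, 151.1085205078125)
corners [[-78.9, -120.4], [72.2, -120.9], [72.6, 2.3], [-78.5, 2.8]]
```

View pics/s4.png

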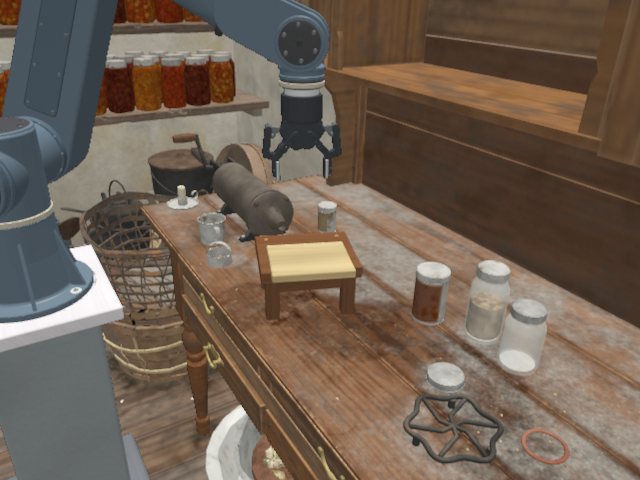

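The board lies flat at stand-frame (-3,-59) mm and overhangs by 39 mm; its centre is still 21 mm inside the edge. Next I'll work out the wrist angles for the horizontal grasp, to leave joint 6 room for a half-turn roll.

```bash
cat >> h.py <<'E'
def wrist(R,q1,q23,sg):
    W=(Ro.from_euler('z',q1)*Ro.from_euler('y',q23)).inv()*Ro.from_matrix(R)*Ro.from_euler('z',-np.pi/2)
    a=W.as_euler('ZYZ')  # q4,q5,q6
    out=[]
    for v in (a,np.array([a[0]+np.pi,-a[1],a[2]+np.pi])):
        if v[1]>=0: out.append((np.array([sg*((v[0]+np.pi)%(2*np.pi)-np.pi),v[1],(v[2]+np.pi)%(2*np.pi)-np.pi])))
    return out
Rup=np.column_stack([np.cross(zs,ys),zs,ys])   # tool y up, z = ys
Rdn=np.column_stack([np.cross(-zs,ys),-zs,ys])
E
python3 - <<'E'
from h import *
np.set_printoptions(precision=2,suppress=True)
s=get_state();q=s['qpos'];print(wrist(s['ee_rot'],q[0],q[1]+q[2],1),q)
for q1 in (-1.25,-1.1,-.95):
  for q23 in (1.8,2.2):
    print(q1,q23,'yup',wrist(Rup,q1,q23,1),'ydn',wrist(Rdn,q1,q23,1))
E
```

```text
[array([-0.  ,  1.13, -0.2 ])] [-0.57  0.37  1.64 -0.    1.13 -0.2 ]
-1.25 1.8 yup [array([ 1.31,  2.41, -1.92])] ydn [array([1.31, 2.41, 1.22])]
-1.25 2.2 yup [array([ 0.96,  2.24, -2.42])] ydn [array([0.96, 2.24, 0.72])]
-1.1 1.8 yup [array([ 1.37,  2.27, -1.87])] ydn [array([1.37, 2.27, 1.27])]
-1.1 2.2 yup [array([ 1.09,  2.14, -2.34])] ydn [array([1.09, 2.14, 0.8 ])]
-0.95 1.8 yup [array([ 1.42,  2.13, -1.84])] ydn [array([1.42, 2.13, 1.3 ])]
-0.95 2.2 yup [array([ 1.21,  2.03, -2.29])] ydn [array([1.21, 2.03, 0.86])]
```

```bash
python3 - <<'E'
from h import *
print(row(S(-.003,-.24,.26),Rdn)); print(S(-.003,-.24,.26))
E
```

```text
[-28.67, 0.2, -3.34, 69.52, 69.26, 69.47]
[ 0.39084845 -0.53020071  0.26      ]
```

```bash
python3 -m handwheel '[[-4,0,-1,0,0,0],[-8.5,0,-2,3,3,3],[-13,0,-3,7,7,7],[-17.5,0,-3.3,11,11,11],[-22,0,-3.3,15,15,15],[-26,0,-3.3,19,19,19],[-28.7,0.2,-3.3,23,23,23],[-28.7,0.2,-3.3,27,27,27],[-28.7,0.2,-3.3,31,31,31],[-28.7,0.2,-3.3,35,35,35]]' 6
python3 - <<'E'
from h import *
s=get_state(); q=s['qpos'];print(toS(s['eef_pos']),s['force'],q)
print(wrist(s['ee_rot'],q[0],q[1]+q[2],1))
print(row(S(-.003,-.24,.26),Rdn))
E
```

```text
time: 6.0
eef_pos: [0.3906, -0.5304, 0.2573]
ee_rot: [[0.869, 0.491, -0.062], [0.365, -0.551, 0.75], [0.335, -0.674, -0.658]]
force: [0.6, 0.8, 0.1]
finger_gap: 0.06
[-0.00313702 -0.24027928  0.25730367] [0.56490877 0.79573543 0.06269568] [-1.11743718  0.98147979  0.72110412  0.351509    2.2255752   0.00981908]
[array([0.351509  , 2.2255752 , 0.00981908])]
[0.12, -0.18, -0.16, 34.14, 34.13, 34.25]
```

The wrist model matches the measured joints exactly. Finishing the turn.

```bash
python3 -m handwheel '[[0,0,0,4.6,4.6,4.6],[0,0,0,9,9,9],[0,0,0,13.5,13.5,13.5],[0,0,0,18,18,18],[0,0,0,22.5,22.5,22.5],[0,0,0,27,27,27],[0,0,0,31,31,31],[0.1,-0.2,-0.2,34.2,34.2,34.2],[0.1,-0.2,-0.2,34.2,34.2,34.2]]' 4.8
python3 - <<'E'
from h import *
s=get_state(); q=s['qpos'];print(toS(s['eef_pos']),s['force'],q,s['finger_gap'])
print(row(S(-.003,-.24,.26),Rdn))
p=capture('scene'); save(p,'s5');p=capture('wrist'); save(p,'w5')
E
```

```text
time: 6.9
eef_pos: [0.3899, -0.5303, 0.2576]
ee_rot: [[0.929, -0.002, 0.37], [-0.37, 0.008, 0.929], [-0.005, -1.0, 0.007]]
force: [-0.4, -0.3, -0.1]
finger_gap: 0.048
[-0.00389743 -0.24043548  0.25761574] [-0.39249943 -0.29028227 -0.11158432] [-1.2672101   1.13360598  0.84039101  1.12887554  2.36977555  0.98638227] 0.04802229054576977
[0.09, -0.24, 0.05, -0.39, -0.19, -0.27]
```

View pics/s5.png

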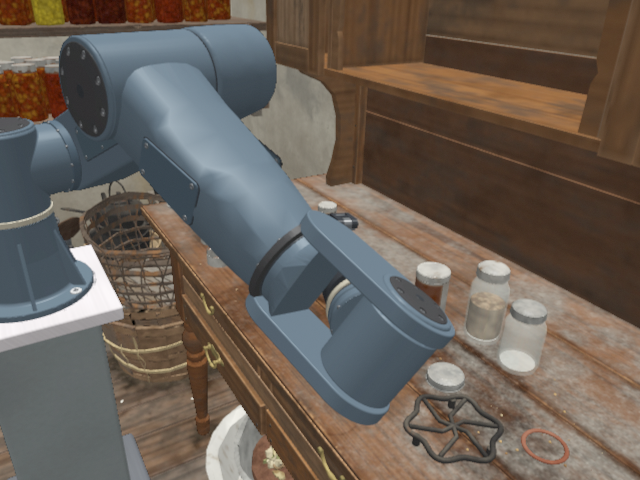

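View pics/w5.png

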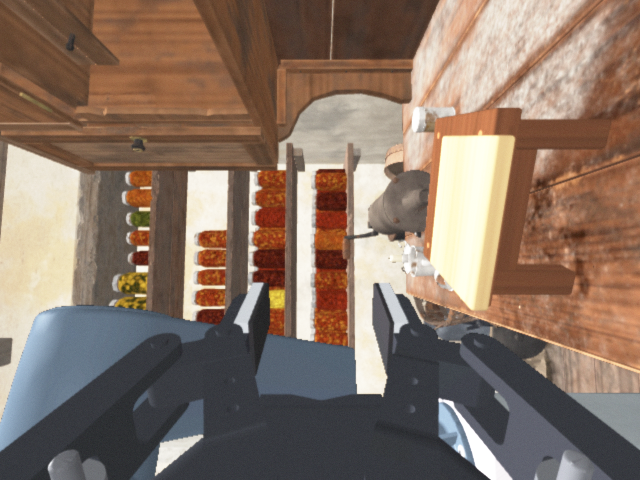

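The wrist housing is bulky, at (385,350) in the scene picture, and will come close to the table. I'll fit the arm geometry to check the clearance before descending.

```bash
cat > fit.py <<'E'
from h import *
from scipy.optimize import least_squares
D=[([-1.2556,.3507,1.6518,0,1.1391,-.0846],[.2141,-.5066,.2313]),
([-.486238,.395623,1.669436,.00045,1.0783,-.11463],[.5111,-.2174,.1999]),
([-.571464,.369516,1.634059,-.0008,1.133735,-.1968],[.494,-.2626,.2277]),
([-1.11743718,.98147979,.72110412,.351509,2.2255752,.00981908],[.3906,-.5304,.2573])]
s=get_state(); D.append((s['qpos'],s['eef_pos']))
def fk(P,q):
    r0,h,a2,a3,d6=P
    R23=Ro.from_euler('z',q[0])*Ro.from_euler('y',q[1]+q[2])
    sh=np.array([0,0,h])+Ro.from_euler('z',q[0]).apply([r0,0,0])
    el=sh+(Ro.from_euler('z',q[0])*Ro.from_euler('y',q[1])).apply([0,0,a2])
    wc=el+R23.apply([0,0,a3])
    Rt=R23*Ro.from_euler('ZYZ',[q[3],q[4],q[5]])
    return wc+Rt.apply([0,0,d6]),wc,el,sh,(R23*Ro.from_euler('z',q[3])).apply([0,1,0])
P=least_squares(lambda P:np.concatenate([fk(P,q)[0]-e for q,e in D]),[0,.3,.5,.5,.25]).x
if __name__=='__main__':
    print(P,[np.abs(fk(P,q)[0]-e).max().round(4) for q,e in D])
    f=fk(P,s['qpos']); print(f)
    p=capture('scene'); print(proj(p,f[1]),proj(p,f[2]),[proj(p,f[1]+k*f[4]) for k in (-.1,-.08,-.06,.06,.08,.1)])
E
python3 fit.py
```

```text
[-0.13192589  0.20018188  0.62587488  0.50553854  0.34534529] [np.float64(0.046), np.float64(0.0412), np.float64(0.0375), np.float64(0.0223), np.float64(0.0118)]
(array([ 0.39734943, -0.53779417,  0.27114162]), array([ 0.27095951, -0.85918   ,  0.27081913]), array([ 0.13071965, -0.41449627,  0.46616084]), array([-0.03967902,  0.12581739,  0.20018188]), array([ 0.51501458, -0.20337297,  0.83270608]))
[418.88880448 391.84222849] [103.55563339  85.68039929] [array([351.10726492, 468.46469827]), array([364.03146911, 453.85475503]), array([377.26054215, 438.90017808]), array([463.68732127, 341.20051953]), array([479.38806012, 323.45189069]), array([495.49775044, 305.24096973])]
```

```bash
sed -i 's/r0,h,a2,a3,d6=P/r0,h,a2,a3,d6,ex,ly=P/; s/apply(\[0,0,a3\])/apply([ex,ly,a3])/; s/\.5,\.5,\.25\]/.5,.5,.25,0,0]/' fit.py; python3 fit.py
```

```text
[1.08838446e-05 2.58585335e-01 4.87273209e-01 4.37762664e-01
 2.64883974e-01 4.05793695e-02 4.65082785e-02] [np.float64(0.0), np.float64(0.0), np.float64(0.0), np.float64(0.0), np.float64(0.0)]
(array([ 0.39093552, -0.53029142,  0.25987966]), array([ 0.29411695, -0.77684706,  0.25988106]), array([ 0.13280479, -0.42050697,  0.46590528]), array([ 3.27776148e-06, -1.03785525e-05,  2.58585335e-01]), array([ 0.51462871, -0.20208197,  0.83325876]))
[381.14874135 343.33956877] [106.46203114  86.58946835] [array([324.72151669, 411.86089951]), array([335.55521619, 398.70520186]), array([346.60793877, 385.2835377 ]), array([417.919722  , 298.68742538]), array([430.71004875, 283.15573452]), array([443.7817058 , 267.28241555])]
```

Exact fit, with the wrist centre 265 mm behind the TCP. I'll overlay a cylinder to size the wrist housing.

```bash
cat > ik.py <<'E'
from fit import *
def rot(q): return Ro.from_euler('z',q[0])*Ro.from_euler('y',q[1]+q[2])*Ro.from_euler('ZYZ',[q[3],q[4],q[5]])*Ro.from_euler('z',np.pi/2)
def ik(pos,R,q0):
    g=lambda q: np.r_[fk(P,q)[0]-pos,0.3*(rot(q).inv()*Ro.from_matrix(R)).as_rotvec()]
    r=least_squares(g,q0); return r.x,np.abs(r.fun).max()
def cyl(q,r,k0,k1,n=36):
    f=fk(P,q); a=f[4]; u=np.cross(a,[0,0,1]);u/=np.linalg.norm(u);v=np.cross(a,u)
    return [np.array([f[1]+a*k+r*(np.cos(t)*u+np.sin(t)*v) for t in np.linspace(0,2*np.pi,n)]) for k in (k0,k1)]
E
python3 - <<'E'
from ik import *
np.set_printoptions(precision=3,suppress=True)
p=capture('scene'); im=p['img'][:,:,::-1].copy()
for c,(r,k0,k1) in zip([(0,0,255),(0,255,0)],[(.055,-.075,.075),(.055,-.1,.055)]):
    for ring in cyl(s['qpos'],r,k0,k1): cv2.polylines(im,[np.array([proj(p,x) for x in ring]).astype(np.int32)],True,c,1)
cv2.imwrite('pics/o5.png',cv2.resize(im[180:480,200:600],(800,600)))
for y in (-.16,-.10):
  for t in (0,8):
    R=Rdn@Ro.from_euler('x',-t,degrees=True).as_matrix(); 
    q,e=ik(S(-.003,y,.118),R,s['qpos']); print(y,t,R[:,2],q,e,fk(P,q)[1],'low',[min(c[:,2].min() for c in cyl(q,.058,-.1,.06))], fk(P,q)[4])
    R2=Rup; print(ik(S(-.003,y,.25),Rup,np.r_[q[:5],-2.2]))
E
```

```text
-0.16 0 [0.367 0.93  0.   ] [-1.2    1.22   1.034  0.972  2.177  0.695] 1.2169487639823728e-11 [ 0.323 -0.702  0.118] low [np.float64(0.009452554541758418)] [ 0.715 -0.281  0.641]
(array([-1.2  ,  1.028,  1.084,  1.063,  2.252, -2.295]), np.float64(7.216449660063518e-15))
-0.16 8 [ 0.363  0.921 -0.139] [-1.198  1.16   1.064  0.885  2.085  0.67 ] 2.7872998908939903e-10 [ 0.324 -0.7    0.155] low [np.float64(0.0476936682204809)] [ 0.761 -0.207  0.615]
(array([-1.2  ,  1.028,  1.084,  1.063,  2.252, -2.295]), np.float64(1.3877787807814457e-15))
-0.1 0 [0.367 0.93  0.   ] [-1.144  1.16   1.185  0.976  2.091  0.634] 9.170602610630851e-10 [ 0.345 -0.646  0.118] low [np.float64(0.012100545323070443)] [ 0.75  -0.295  0.592]
(array([-1.144,  0.96 ,  1.233,  1.058,  2.171, -2.355]), np.float64(1.7208456881689926e-15))
-0.1 8 [ 0.363  0.921 -0.139] [-1.141  1.099  1.213  0.9    1.996  0.623] 4.536214959216522e-09 [ 0.346 -0.644  0.155] low [np.float64(0.04977719384955009)] [ 0.785 -0.222  0.578]
(array([-1.144,  0.96 ,  1.233,  1.058,  2.171, -2.355]), np.float64(4.82947015711943e-16))
```

View pics/o5.png

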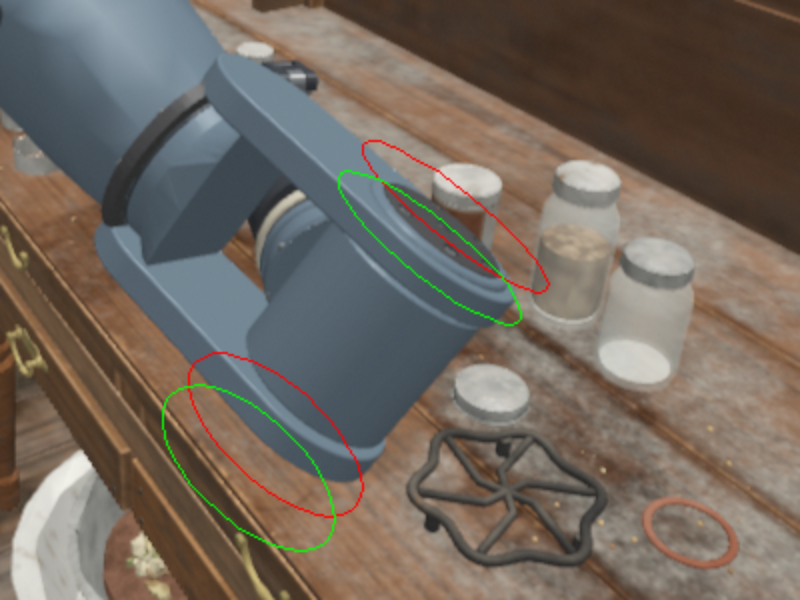

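The housing is about ±62 mm long with a 50 mm radius, so it stays roughly 4 cm above the table at the grasp pose. Lowering to the board's height, clear of its edge.

```bash
python3 -m handwheel '[[0,3,1,-0.4,-0.2,-0.3],[0.1,7,2,-0.4,-0.2,-0.3],[0.1,10.5,4,-0.4,-0.2,-0.3],[0.1,12.8,6,-0.4,-0.2,-0.3],[0.1,13.9,7,-0.4,-0.2,-0.3],[0.1,13.9,7,-0.4,-0.2,-0.3]]' 4.6
python3 - <<'E'
from h import *
s=get_state(); print(toS(s['eef_pos']),s['force'],s['finger_gap'])
print(row(S(-.003,-.088,.118),Rdn))
p=brd(); save(p,'t6'); p=capture('wrist'); save(p,'w6');p=capture('scene'); save(p,'s6')
E
```

```text
time: 7.75
eef_pos: [0.4185, -0.4646, 0.1207]
ee_rot: [[0.933, 0.004, 0.361], [-0.361, -0.008, 0.933], [0.006, -1.0, -0.006]]
force: [-0.2, -0.3, -0.6]
finger_gap: 0.0462
[-0.0013061  -0.16884275  0.12070274] [-0.17696052 -0.34719674 -0.57719292] 0.04622844199866108
[-0.12, 0.22, 8.09, 0.36, 0.36, 0.36]
board ctr stand mm [ -3.27348944 -58.26605568] (120.49031829833984, 149.6886749267578)
corners [[-78.3, -118.2], [71.4, -118.8], [71.8, 1.7], [-77.9, 2.2]]
```

View pics/w6.png

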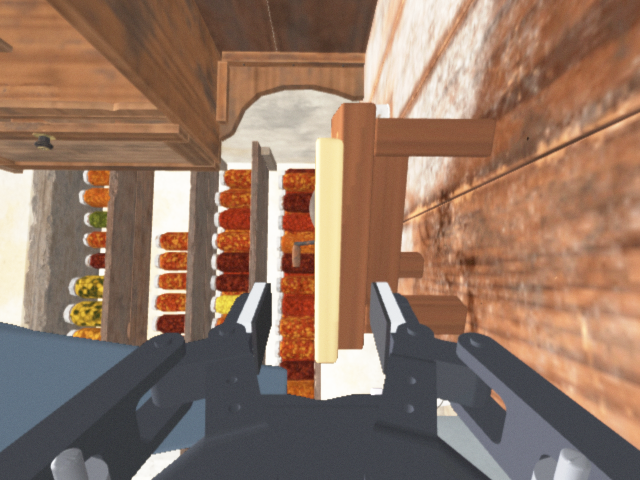

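View pics/s6.png

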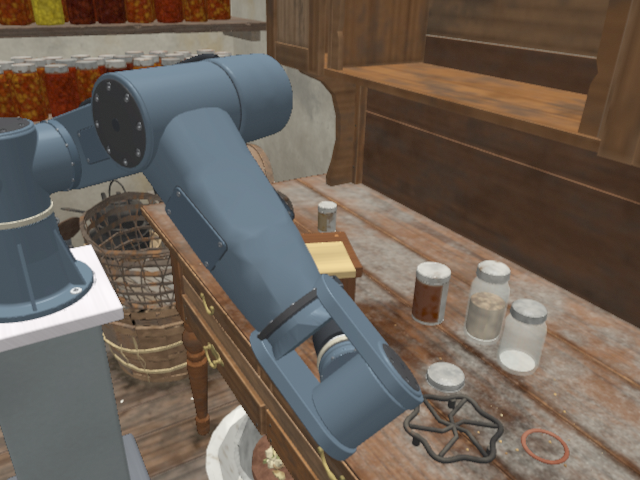

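The board's edge, at columns 316–342 in the wrist picture, sits between the jaws at 270 and 370. Advancing, then closing.

```bash
python3 -m handwheel '[[0,0.1,2.5,0.3,0.3,0.3],[-0.1,0.2,5,0.3,0.3,0.3],[-0.1,0.2,6.8,0.3,0.3,0.3],[-0.1,0.2,7.7,0.3,0.3,0.3],[-0.1,0.2,8,0.3,0.3,0.3],[-0.1,0.2,8,0.3,0.3,0.3]]' 4.6
python3 - <<'E'
from h import *
s=get_state(); print(toS(s['eef_pos']),s['force'],s['finger_gap'])
print(row(S(-.003,-.088,.118),Rdn))
p=capture('wrist'); save(p,'w7')
E
```

```text
time: 8.55
eef_pos: [0.4458, -0.3926, 0.1206]
ee_rot: [[0.93, 0.003, 0.368], [-0.368, -0.007, 0.93], [0.005, -1.0, -0.005]]
force: [0.2, 0.1, -0.5]
finger_gap: 0.0462
[-0.00228377 -0.09180834  0.12057306] [ 0.23483502  0.14899026 -0.52316962] 0.04619034202007763
[-0.07, 0.26, 0.38, 0.29, -0.08, 0.31]
```

View pics/w7.png

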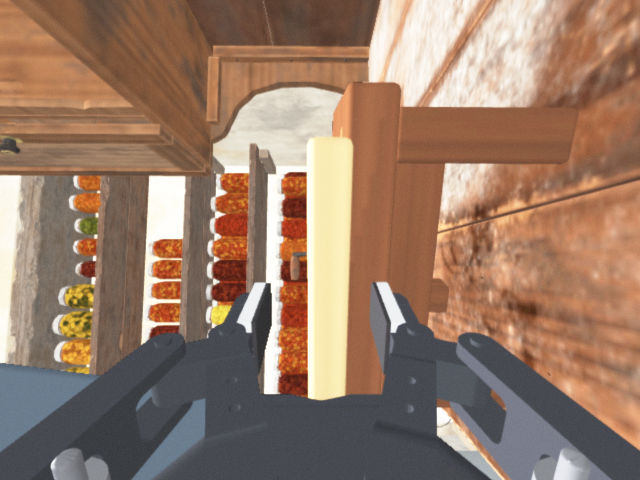

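```bash
python3 -m handwheel '[[0,0.3,0.4,0.3,0,0.3],[0,0.4,0.5,0.3,0,0.3],[0,0.4,0.5,0.3,0,0.3],[0,0.4,0.5,0.3,0,0.3]]' 2.4 60
python3 -m handwheel '[[0,0,0,0,0,0],[0,0,0,0,0,0],[0,0,0,0,0,0],[0,0,0,0,0,0],[0,0,0,0,0,0]]' 0.5 70
python3 - <<'E'
from h import *
s=get_state(); print(toS(s['eef_pos']),s['force'],s['torque'],s['finger_gap'])
p=capture('wrist'); save(p,'w8')
E
```

```text
time: 9.0
eef_pos: [0.4475, -0.3883, 0.1163]
ee_rot: [[0.93, 0.0, 0.368], [-0.368, 0.0, 0.93], [0.0, -1.0, 0.0]]
force: [0.4, -0.8, -1.2]
finger_gap: 0.0242
time: 9.5
eef_pos: [0.4474, -0.3888, 0.1177]
ee_rot: [[0.93, 0.002, 0.368], [-0.368, 0.001, 0.93], [0.002, -1.0, 0.002]]
force: [-1.8, -1.9, 7.6]
finger_gap: 0.0152
[-0.00223541 -0.08776401  0.11767091] [-1.77614192 -1.89592882  7.57047169] [ 0.77959525 -0.1950825   0.02644265] 0.015237247259389816
```

View pics/w8.png

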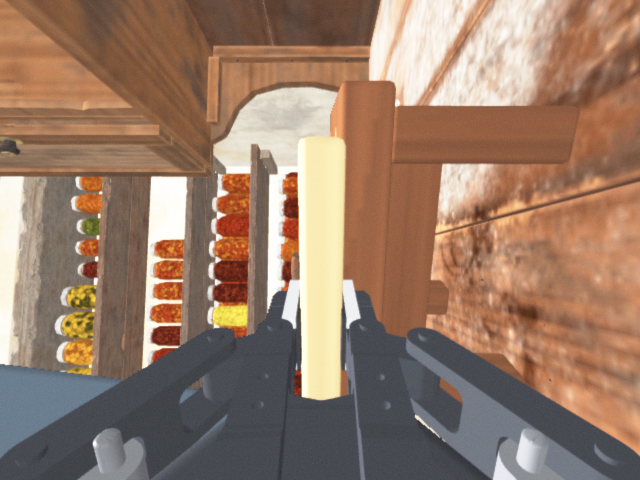

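The jaws have closed on the board, with a 15 mm gap. Lifting about 14 cm.

```bash
python3 -m handwheel '[[0,-0.5,0,0,0,0],[0,-1.5,0,0,0,0],[0,-3,0,0,0,0],[0,-5,-0.5,0,0,0],[0,-7.5,-1,0,0,0],[0,-10,-2,0,0,0],[0,-12.5,-3,0,0,0],[0,-14,-4,0,0,0],[0,-14,-4,0,0,0],[0,-14,-4,0,0,0]]'
python3 - <<'E'
from h import *
s=get_state(); print(toS(s['eef_pos']),s['force'],s['torque'],s['finger_gap'],s['qpos'])
p=capture('wrist'); save(p,'w9');p=capture('top'); save(p,'t9')
E
```

```text
time: 10.55
eef_pos: [0.4322, -0.426, 0.2579]
ee_rot: [[0.93, 0.002, 0.368], [-0.368, -0.0, 0.93], [0.002, -1.0, 0.001]]
force: [0.7, 0.1, -3.2]
finger_gap: 0.0151
[-0.00271809 -0.12786701  0.25791244] [ 0.67210044  0.0632885  -3.18180143] [-0.94886795  0.35150952  0.00329631] 0.015120090951350546 [-1.17088116  0.97945279  1.16752776  1.06566507  2.21212499  0.82185937]
```

View pics/w9.png

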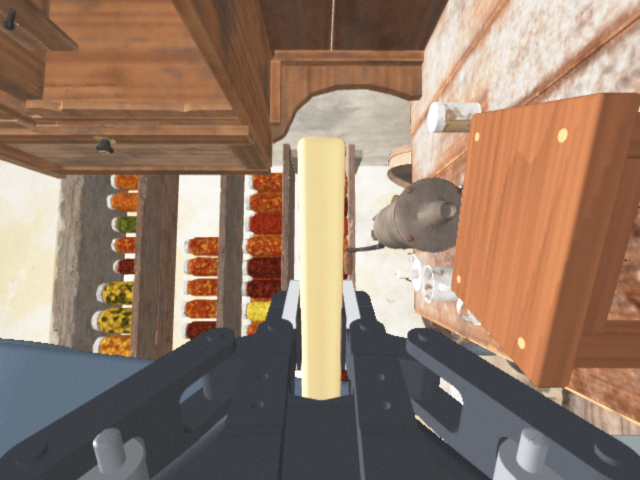

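View pics/t9.png

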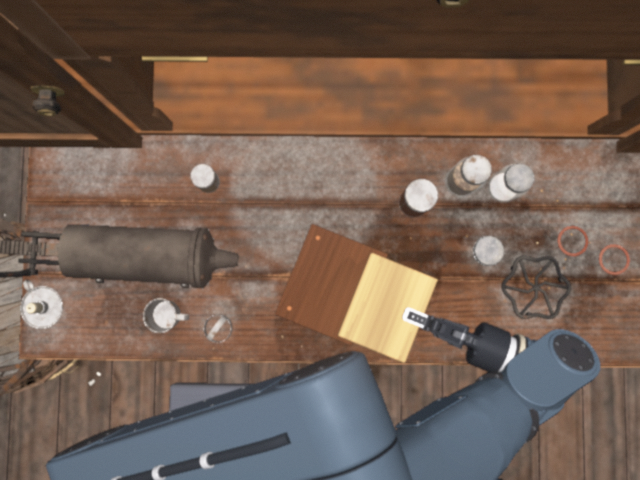

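The board is held level. Rolling it -180° about the tool axis.

```bash
python3 -m handwheel '[[0,0,0,0,0,-3],[0,0,0,0,0,-9],[0,0,0,0,0,-17],[0,0,0,0,0,-25],[0,0,0,0,0,-33],[0,0,0,0,0,-41],[0,0,0,0,0,-49],[0,0,0,0,0,-57],[0,0,0,0,0,-65],[0,0,0,0,0,-73]]'
python3 -m handwheel '[[0,0,0,0,0,-8],[0,0,0,0,0,-16],[0,0,0,0,0,-24],[0,0,0,0,0,-32],[0,0,0,0,0,-40],[0,0,0,0,0,-48],[0,0,0,0,0,-56],[0,0,0,0,0,-64],[0,0,0,0,0,-72],[0,0,0,0,0,-80]]'
python3 - <<'E'
from h import *
s=get_state(); print(toS(s['eef_pos']),s['force'],s['finger_gap'],s['qpos']); print(row(S(-.0027,-.128,.257),Rup))
E
```

```text
time: 11.65
eef_pos: [0.4325, -0.425, 0.256]
ee_rot: [[0.266, 0.891, 0.367], [-0.109, -0.351, 0.93], [0.958, -0.288, 0.004]]
force: [-0.0, -0.1, -3.3]
finger_gap: 0.0149
time: 12.65
eef_pos: [0.4327, -0.4245, 0.2551]
ee_rot: [[-0.833, 0.413, 0.367], [0.326, -0.168, 0.93], [0.446, 0.895, 0.005]]
force: [0.2, 0.8, -2.9]
finger_gap: 0.0152
[-0.00283674 -0.12628935  0.25514956] [ 0.15859006  0.79555089 -2.87411565] 0.015153717240441972 [-1.16914189  0.98318617  1.17060925  1.06520439  2.21145151 -1.86058589]
[0.07, 0.17, -0.17, 0.28, -0.04, -26.48]
```

```bash
python3 -m handwheel '[[0,0,0,0.3,0,-8],[0,0,0,0.3,0,-16],[0,0,0,0.3,0,-23],[0,0,0,0.3,0,-26.5],[0,0,0,0.3,0,-26.5],[0,0,0,0.3,0,-26.5],[0,0,0,0.3,0,-26.5]]'
python3 - <<'E'
from h import *
s=get_state(); print(toS(s['eef_pos']),s['force'],s['finger_gap'],s['qpos']); print(row(S(-.0027,-.088,.118),Rup))
p=capture('wrist'); save(p,'w10');p=capture('top'); save(p,'t10')
q=quad(p,'board',.255+.008); print([toS([*k,0])[:2]*1000 for k in q[3]],q[1])
E
```

```text
time: 13.35
eef_pos: [0.4327, -0.4243, 0.2549]
ee_rot: [[-0.931, 0.001, 0.366], [0.366, -0.001, 0.931], [0.002, 1.0, 0.0]]
force: [-0.9, 0.3, -2.1]
finger_gap: 0.0151
[-0.002861   -0.1261098   0.25485718] [-0.85985451  0.33074138 -2.11841835] 0.01513303396405466 [-1.16865172  0.9821889   1.17012916  1.06127232  2.20971258 -2.32240171]
[-0.04, -13.69, 3.81, 0.02, -0.05, -0.09]
[array([ -76.10765065, -157.91002663]), array([  76.17638935, -156.77972492]), array([ 75.28118788, -36.17571132]), array([-77.00284119, -37.30604076])] (120.60729217529297, 152.2882537841797)
```

View pics/w10.png

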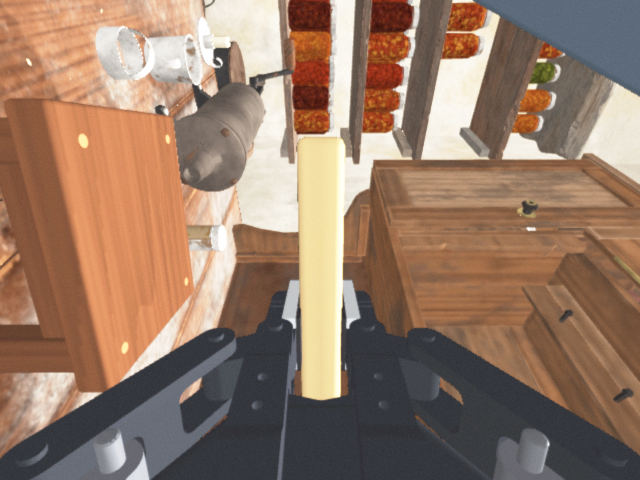

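View pics/t10.png

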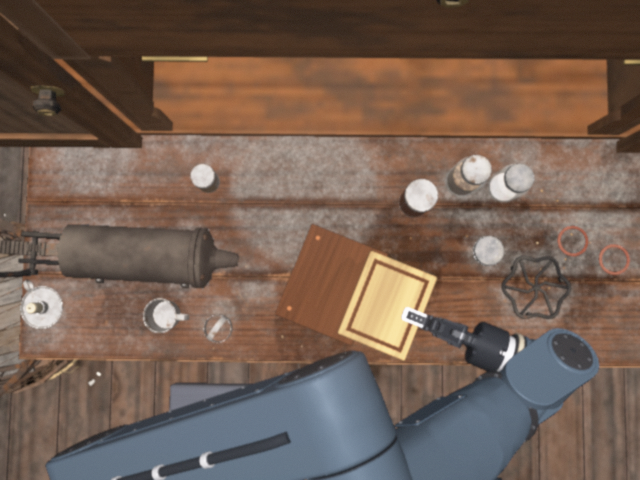

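The grooved face is up and the board is level. Lowering it back over the stand, stopping about 1 cm above, then touching down by force.

```bash
python3 -m handwheel '[[0,-1.5,1,0,0,0],[0,-4,2,0,0,0],[0,-6.5,3,0,0,0],[0,-9,3.8,0,0,0],[0,-11,3.8,0,0,0],[0,-12.2,3.8,0,0,0],[0,-12.5,3.8,0,0,0],[0,-12.5,3.8,0,0,0],[0,-12.5,3.8,0,0,0]]'
python3 - <<'E'
from h import *
s=get_state(); print(toS(s['eef_pos']),s['force'],s['torque'],s['finger_gap']); print(row(S(-.0027,-.088,.118),Rup))
E
```

```text
time: 14.4
eef_pos: [0.4466, -0.3893, 0.1308]
ee_rot: [[-0.931, -0.0, 0.366], [0.366, 0.001, 0.931], [-0.001, 1.0, -0.001]]
force: [-0.7, 0.4, -3.0]
finger_gap: 0.0151
[-0.00273944 -0.08846415  0.13084457] [-0.7026066   0.36880196 -3.0098133 ] [-0.96165793  0.38972369 -0.01510351] 0.015080485486293583
[-0.0, -1.28, 0.05, -0.04, -0.04, 0.04]
```

```bash
python3 -m handwheel '[[0,-0.3,0,0,0,0],[0,-0.6,0,0,0,0],[0,-0.9,0,0,0,0],[0,-1.1,0,0,0,0],[0,-1.2,0,0,0,0],[0,-1.25,0,0,0,0],[0,-1.25,0,0,0,0],[0,-1.25,0,0,0,0]]'
python3 - <<'E'
from h import *
s=get_state(); print(toS(s['eef_pos']),s['force'],s['torque'],s['finger_gap'])
E
```

```text
time: 15.2
eef_pos: [0.4466, -0.3893, 0.1188]
ee_rot: [[-0.931, -0.001, 0.366], [0.366, 0.0, 0.931], [-0.001, 1.0, -0.0]]
force: [-1.4, 0.2, 3.1]
finger_gap: 0.0149
[-0.00278509 -0.08849926  0.11878834] [-1.36455231  0.23023835  3.05953602] [ 0.44082395 -0.15002709  0.13362089] 0.014904066207978075
```

The force turned from -3 to +3 N, so the board is touching the stand. Opening the jaws and backing out.

```bash
python3 -m handwheel '[[0,-0.05,0,0,0,0],[0,-0.05,0,0,0,0],[0,-0.05,0,0,0,0],[0,-0.05,0,0,0,0]]' 2.2 30
python3 -m handwheel '[[0,0,0,0,0,0],[0,0,0,0,0,0],[0,0,0,0,0,0],[0,0,0,0,0,0]]' 4.2
python3 - <<'E'
from h import *
s=get_state(); print(toS(s['eef_pos']),s['force'],s['torque'],s['finger_gap'])
p=brd(); save(p,'t11');p=capture('wrist'); save(p,'w11')
E
```

```text
time: 15.6
eef_pos: [0.4466, -0.3893, 0.1182]
ee_rot: [[-0.931, -0.001, 0.366], [0.366, 0.001, 0.931], [-0.001, 1.0, -0.0]]
force: [0.3, 0.1, -0.1]
finger_gap: 0.0218
time: 16.0
eef_pos: [0.4466, -0.3894, 0.1182]
ee_rot: [[-0.931, -0.001, 0.366], [0.366, 0.001, 0.931], [-0.001, 1.0, -0.0]]
force: [0.2, 0.2, -0.1]
finger_gap: 0.0415
[-0.00275116 -0.08852171  0.11818848] [ 0.2198691   0.17620689 -0.09979104] [-0.44814134  0.19485586  0.03374297] 0.04154517848297916
board ctr stand mm [ 3.56979029e-02 -6.02032908e+01] (121.68698120117188, 150.7440185546875)
corners [[-75.4, -121.0], [75.4, -121.1], [75.4, 0.6], [-75.3, 0.7]]
```

View pics/w11.png

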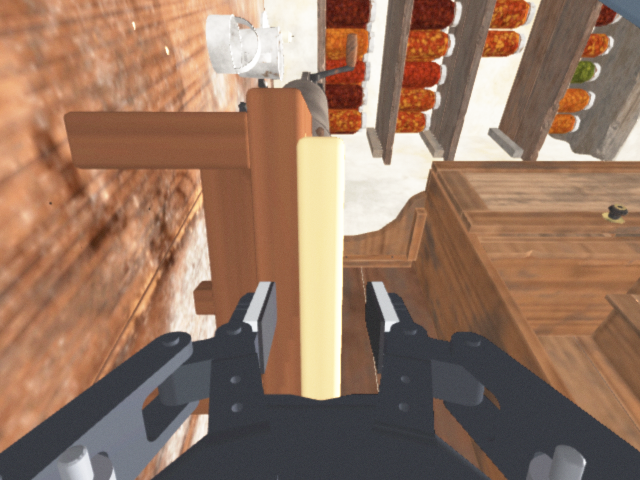

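The board lies grooved side up at (0,-60) mm with 41 mm of overhang, and it is free of the jaws. Backing out horizontally, rising and turning the tool down.

```bash
python3 -m handwheel '[[0,0,-2,0,0,0],[0,0,-5,0,0,0],[0,0,-8,0,0,0],[0,2,-9.5,0,0,0],[0,5,-10,0,0,0],[0,8,-10,0,0,0],[0,10,-10,0,0,0],[0,10,-10,0,0,0]]'
python3 - <<'E'
from h import *
s=get_state(); print(toS(s['eef_pos']),s['force'],s['qpos']); print(row(S(0,-.16,.20),Rdown))
E
```

```text
time: 16.95
eef_pos: [0.4102, -0.4827, 0.2209]
ee_rot: [[-0.931, -0.003, 0.366], [0.366, 0.005, 0.931], [-0.004, 1.0, -0.003]]
force: [-0.5, -0.8, 0.9]
finger_gap: 0.0424
[-0.00240246 -0.18872694  0.22090682] [-0.50436498 -0.75677098  0.92076902] [-1.22356979  1.10377967  0.99656026  1.046115    2.2735044  -2.30238382]
[-0.23, -2.08, 2.88, 69.29, -69.07, 69.6]
```

```bash
python3 -m handwheel '[[0,0,0,4.6,-4.6,4.6],[0,0,0,9.2,-9.2,9.2],[0,0,0,13.8,-13.8,13.8],[0,0,0,18.4,-18.4,18.4],[0,0,0,23,-23,23],[0,0,0,27.6,-27.6,27.6],[0,0,0,32,-32,32],[0,0,0,36.5,-36.5,36.5],[0,0,0,41,-41,41],[0,0,0,45,-45,45]]' 8.54
python3 - <<'E'
from h import *
s=get_state(); print(toS(s['eef_pos']),s['force'],s['qpos']); print(row(S(0,-.16,.20),Rdown))
E
```

```text
time: 17.95
eef_pos: [0.4098, -0.4825, 0.2201]
ee_rot: [[-0.134, 0.882, 0.453], [0.946, -0.022, 0.323], [0.295, 0.471, -0.831]]
force: [0.1, -0.5, -0.1]
finger_gap: 0.0855
[-0.00283489 -0.18864761  0.22013932] [ 0.07308735 -0.51443048 -0.14179833] [-1.17186798  0.5658882   1.46202292  0.59615552  1.31075193 -1.44870412]
[1.65, 0.15, 3.1, 24.27, -23.89, 24.26]
```

```bash
python3 -m handwheel '[[0,0,0,4.6,-4.6,4.6],[0.5,0,1,9.2,-9.2,9.2],[1,0,2,13.8,-13.8,13.8],[1.6,0.1,3,18.4,-18.4,18.4],[1.6,0.1,3.1,22.5,-22.5,22.5],[1.6,0.1,3.1,24.2,-24,24.2],[1.6,0.1,3.1,24.2,-24,24.2]]'
python3 - <<'E'
from h import *
s=get_state(); print(toS(s['eef_pos']),s['force'],s['qpos']); print(row(S(0,-.16,.104),Rdown))
p=brd(); save(p,'t12')
E
```

```text
time: 18.65
eef_pos: [0.4233, -0.4563, 0.1983]
ee_rot: [[0.364, 0.931, -0.001], [0.931, -0.364, -0.001], [-0.001, -0.0, -1.0]]
force: [0.4, -0.4, -0.5]
finger_gap: 0.0853
[ 1.52861217e-04 -1.59335344e-01  1.98340014e-01] [ 0.40476994 -0.41781003 -0.52472702] [-0.89702493  0.514443    1.48684314 -0.001545    1.13998835 -0.52394068]
[-0.05, -0.01, 9.43, -0.02, 0.08, 0.16]
board ctr stand mm [ -0.85564968 -59.94688268] (121.37013244628906, 150.12155151367188)
corners [[-75.7, -120.9], [74.4, -120.4], [74.0, 1.0], [-76.1, 0.5]]
```

View pics/t12.png

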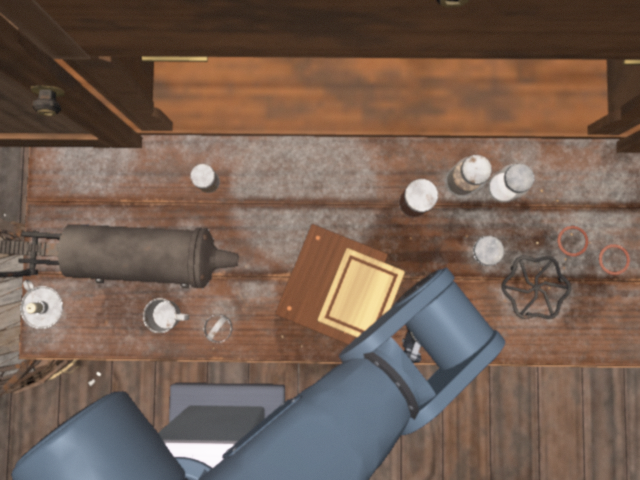

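```bash
python3 -m handwheel '[[0,0,3,0,0,0],[0,0,6,0,0,0],[0,0,8.5,0,0,0],[0,0,9.3,0,0,0],[0,0,9.3,0,0,0],[0,0,9.3,0,0,0]]'
python3 -m handwheel '[[1,0,0,0,0,0],[2,0,0,0,0,0],[3,0,0,0,0,0],[4,0,0,0,0,0],[5,0,0,0,0,0],[6,0,0,0,0,0],[7,0,0,0,0,0],[7.7,0,0,0,0,0],[7.7,0,0,0,0,0]]'
python3 - <<'E'
from h import *
s=get_state(); print(toS(s['eef_pos']),s['force']); print(row(S(0,-.0705,.105),Rdown))
p=brd(); save(p,'t13')
E
```

```text
time: 19.35
eef_pos: [0.4227, -0.4577, 0.1067]
ee_rot: [[0.365, 0.931, 0.002], [0.931, -0.365, -0.001], [-0.001, 0.003, -1.0]]
force: [0.3, 0.0, 0.4]
finger_gap: 0.0855
time: 20.25
eef_pos: [0.4512, -0.3849, 0.1066]
ee_rot: [[0.364, 0.931, 0.002], [0.931, -0.364, -0.001], [0.0, 0.002, -1.0]]
force: [-0.2, 0.6, -0.2]
finger_gap: 0.0856
[-0.00012633 -0.08265404  0.10661038] [-0.23621734  0.64369259 -0.20232606]
[1.22, 0.02, 0.16, 0.12, -0.01, 0.16]
board ctr stand mm [-0.98508947  2.63545524] (93.76880645751953, 150.43179321289062)
corners [[-76.3, -44.1], [74.1, -44.4], [74.4, 49.3], [-76.1, 49.7]]
```

The far edge is at +49.5 mm, which puts the centre at about -10.5 mm. Pushing 11 mm more, then retreating.

```bash
python3 -m handwheel '[[0.6,0,0,0,0,0],[1.1,0,0,0,0,0],[1.1,0,0,0,0,0],[1.1,0,0,0,0,0],[-1,0,0,0,0,0],[-2.5,0,0,0,0,0],[-2.5,0,0,0,0,0],[-3.5,0,-5,0,0,0],[-5,0,-9,0,0,0],[-10,0,-12,0,0,0]]'
python3 - <<'E'
from h import *
p=brd(); save(p,'t14');q=quad(p,'stand',.11); print(q[:3])
for o in('powder','spice'): print(o,[at_z(p,r['xy'],0) for r in landmark_of(p,o)[:1]])
p=capture('scene'); save(p,'s14')
s=get_state(); print(toS(s['eef_pos']),s['force'])
E
```

```text
time: 21.35
eef_pos: [0.4181, -0.4707, 0.2253]
ee_rot: [[0.362, 0.932, 0.004], [0.932, -0.362, -0.002], [-0.0, 0.004, -1.0]]
force: [0.3, -0.5, -1.5]
finger_gap: 0.0855
board ctr stand mm [-0.47290694  0.34632134] (124.04305267333984, 151.2689208984375)
corners [[-75.6, -62.3], [75.7, -61.0], [74.6, 63.0], [-76.6, 61.7]]
(array([ 0.48111188, -0.30749829]), (159.97357177734375, 191.96897888183594), 68.43738555908203)
powder [array([ 0.65170685, -0.47662146,  0.        ])]
spice [array([ 0.69547867, -0.04272318,  0.        ])]
[-0.00083027 -0.17504456  0.22065376] [-0.09091678  0.93128425 -0.60653048]
```

View pics/t14.png

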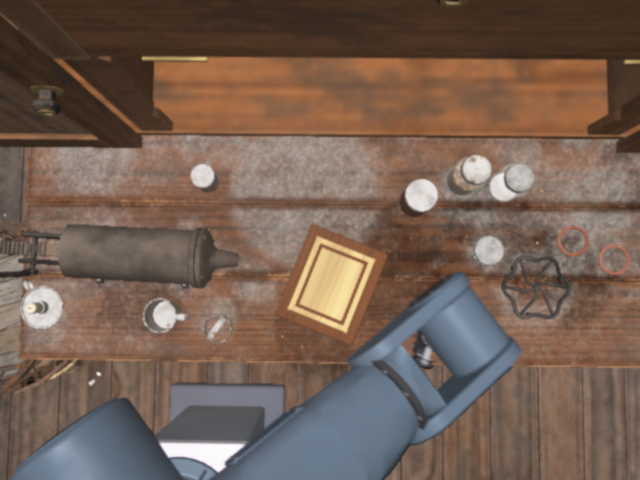

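View pics/s14.png

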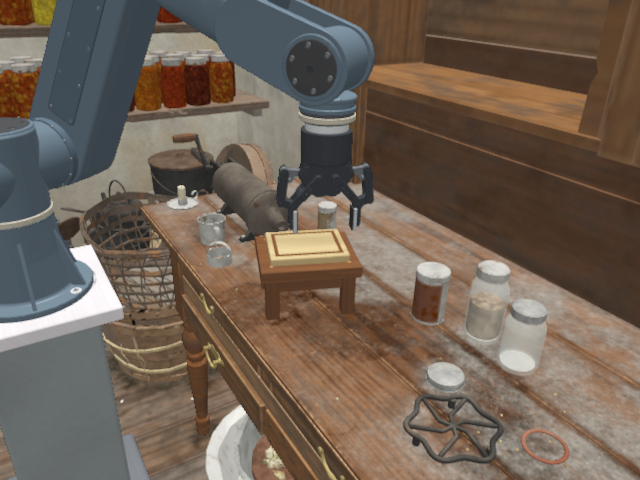

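The board is centred on the stand, at about (335,283) in the top picture, grooved face up and lying flat. The tins are where they were, and the gripper is clear at 22 cm height. Handing in.

```bash
python3 -m handwheel '[[0,0,0,0,0,0],[0,0,0,0,0,0],[0,0,0,0,0,0]]'; python3 -c "
from station import hand_in; print(hand_in())"
```

```text
time: 21.95
eef_pos: [0.4169, -0.47, 0.2202]
ee_rot: [[0.364, 0.932, -0.0], [0.932, -0.364, 0.003], [0.002, -0.001, -1.0]]
force: [0.5, 0.0, -0.0]
finger_gap: 0.0856
the job is handed in; nothing more can be done
None
```

The board is back on the stand with its grooved face up, and I handed the job in at about 22 s of the 72 s allowed. `hand_in()` gave no verdict, so what follows is from my own checks.

**What I did:**
- **Slide:** I pushed the board about 39 mm over the stand's right (-y) edge with the open fingertips.
- **Turn:** I gripped the overhang with the tool level, lifted it, and rolled it 180° about the tool axis.
- **Lay back and push on:** I lowered the board to a light touch of about 3 N, let go, and pushed it fully onto the stand.

**What the last checks showed:**
- **Board:** it lies flat with the groove visible on top. Its centre is within 1 mm of the stand's centre, and all corners are at least 17 mm inside the edges.
- **Tins:** the measured positions of both changed by 3–6 mm. The arm did not go near them, and they stand at the same pixels in the top picture, so I put this down to measurement error.
- **Robot:** the gripper was clear of everything, 22 cm above the table.

No check failed. One measurement disagreed during the last push: the arm hid part of the board, so its centre read wrong and I worked from the far edge instead.

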